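# Clear a pencil barrel jammed across the feed chute

### The arm

A 6-joint arm with a two-finger parallel gripper is mounted at the origin on the work surface. World frame = base frame: x ahead of the robot, y to its left, z up, the work surface at z = 0. Lengths are in m, angles in rad, forces in N, time in s.
With the tool pointing down it reaches from about 0.325 to 0.85 m from the base axis. Payload 15.5 kg.
Tool frame: the origin (TCP) lies between the finger pads; the fingertips stand 22 mm ahead of it and the grasp point (between the pads) lies 3 mm ahead of it; y points along the fingers, x is the direction in which the jaws open and shut, and the axes are right-handed (so a half turn about y gives the same grasp; the last joint's range is limited). The gripper opens to 91 mm and grips with 3 to 60 N. Pads are 32 mm wide; open, the fingers measure 118 mm over their backs; the gripper's body (76 mm by 178 mm) begins 60 mm behind the grasp point.
Start: joints at [-1.403, 0.494, 1.345, -0, 1.302, -0.096], TCP at [0.162, -0.604, 0.236] pointing down, gripper open.
Joint ranges: [-2.91, 2.91], [-0.82, 2.16], [0.22, 2.67], [-1.22, 4.37], [0.12, 2.79], [-3.08, 3.08]. Speed limits (rad/s): [1.89, 1.89, 2.57, 3.01, 3.01, 3.01].

### API

Orientations are given as a 3x3 rotation matrix whose columns are the frame's x, y, z axes.
In Python, from plant import ctrl gives the robot as it stands. The module is installed in compiled form; this text tells all that it offers.
- The arm moves only by the tool move_arm, never from a script. Its argument "increments" is a list of rows, each an object of numbers: "wx", "wy", "wz": the turn, a rotation vector about the tool's x, y, z in rad; "tx", "ty", "tz": the shift along the tool's x, y, z in m; "claw": the closure in counts, from 0 (fully open) to 255 (shut). In form: [{"wx": .., "wy": .., "wz": .., "tx": .., "ty": .., "tz": .., "claw": ..}, ...]. A call has 1 to 8 rows; each row shifts and turns the commanded pose from where the row before left it, along the tool's axes as they then stand; what a row does not reach is not made up. A row lasts 1/10 s, in which the tool goes at most 50 mm and 8.59 degrees, less where a joint would pass 70% of its speed; a pose out of reach is approached as far as the arm can. A call with a gripper value outside its range is refused whole. The fingers move at their own pace and stop on an object; "squeeze" is the grip in N (left out, the last holds). Time passes only in rows, so rows that do not move let the fingers close. It gives the time, the measured TCP pose, the force and the opening at its end, in the units of the state.
- ctrl.get_state(): the state, without advancing time (a new reading comes with each control period).
- ctrl.snapshot(name): name is "scene" or "top"; returns the picture (480x640x3 uint8, red, green, blue); there is no depth.
- ctrl.camera_info(name): a dict with "K" (3x3 intrinsics, pixels), "distortion" ([k1, k2, p1, p2, k3] as OpenCV has them; the pictures are not rectified), "R" (3x3) and "t" (3): a world point X has camera coordinates R X + t. Camera axes: x right, y down, z forward; pixel columns grow to the right and rows downward; lengths in m; the calibration is good to about 2 mm. A picture is of the moment at which its call begins. camera_info takes no time and is no camera call.
- ctrl.finish_job(): hands the job in, once; it reports no verdict.
Trained networks look in the newest picture that a camera, given by its name, has taken for a name from the list of things; names that differ only in an ending like _2 or _b are one class to them, and where a whole thing is asked for, a point or a joint stands for the part that bears it (a point fixed in the world has none). Each returns a list of dicts, best first, with "conf" (0 to 1); they miss things now and then, are a little off and sometimes report something else, mostly with a low value. They report only what shows in the picture. A call takes as long as a camera call. They do not tell look-alikes from the thing itself.
- ctrl.look_for(camera, query): "xyz" ([x, y, z] in m, in world coordinates, good to about 4 mm: the middle of the surface that is visible of it).
The state is a dict: "time": time; "q": joint angles; "qvel": joint speeds; "joint_efforts": joint torques, N m; "position": TCP position; "orientation": TCP orientation; "wrist_force": force on the tool from outside, world axes, zero at the start; "moment": the same for the moment, N m; "finger_gap": finger opening in m.
Only numpy, scipy, OpenCV 4.12 (cv2) and the standard library are available. Lean on these libraries where they do the work, as an engineer would, in place of code of your own. Each camera call takes 0.05 s, during which the arm holds its last target. There are 200 camera calls.

### The job

A white pencil barrel has come down the feed chute crosswise and is stuck across the throat, its ends under the two steel lips. Push it back up the chute until it lies on the level landing, clear of the lips, then lift it out over the walls and lay it flat in the shallow empty wooden tray (not in the deeper box with compartments).

Things in the scene. Friction and masses are not known exactly. Their poses are not given: they have to be found in the camera images.
- barrel_center (a point): Centre of the jammed barrel, the only one in the chute: loose matte white hexagonal bar, 110 mm long along its own y axis, 16 mm across flats, 30 g. It starts across the chute (y roughly along the chute's y), against the throat's shoulders and under the lips. It does not roll: on the landing it stays where pushed, lying on a flat, its side edges 8 mm above the floor.
- chute: Fixed wooden chute, dark floor, open top. Origin on the table below the throat's shoulders, mid-width; x level, up-chute (away from the robot). Floor slopes 14 deg: 14.6 mm high at x=-110 (open end), 42 at 0, 54.5 at +50. Throat x<0: 80 wide, walls 28 above floor. x>0: 124 wide. Steel lips over x 0 to 35: undersides 20 above floor, 4 thick, 80 wide gap between them.
- landing (a point): Centre of the level landing at the top of the chute, on its floor, 54.5 mm above the table and 120 mm up-chute of the chute's origin; axes as the chute's. The landing runs 70 mm either way along x (to the slope's upper edge; to the end wall) and 62 mm either way along y; side and end walls 6 mm thick, tops 82.5 mm above the table.
- tray: The shallow empty wooden tray, fixed, no compartments: 170 mm along its x, 130 mm along its y, 22 mm high, walls and floor 5 mm thick (160 x 120 mm inside). Origin at the centre of its underside, on the table. It stands left or right of the chute; on the other side is the deeper box with four compartments (45 mm high).
There are look-alikes about, which are no part of the job. Leave any blue or red look-alike of the part that bears barrel_center alone.

How it is judged:
On the way, in this order (a step that is already met when the one before it is completed fails the run):
1. the barrel has been moved up the chute and lies clear of the lips on the level landing (its centre more than 55 mm up-chute of the shoulders, within 12 mm of its resting height) (x of barrel_center in the frame of chute between 0.055 and 0.19 m and y of barrel_center in the frame of chute between -0.06 and 0.06 m and z of barrel_center in the frame of chute below 0.0745 m), for 0.2 s.
2. the barrel is lifted out: its centre above the chute's walls (over 90 mm above the table) (z of barrel_center in the frame of chute above 0.09 m), for 0.1 s.
At the end, for the whole second after the job is handed in: The barrel lies flat on the floor of the shallow tray, wholly inside its walls in any direction (level within about 6 degrees, its centre 8 to 19 mm above the table), at rest and released (x of barrel_center in the frame of tray between -0.076 and 0.076 m and y of barrel_center in the frame of tray between -0.056 and 0.056 m and z of barrel_center in the frame of tray between 0.008 and 0.019 m and angle between barrel_center's own y axis and vertical between 1.47 and 1.67 rad and linear speed of barrel below 0.03 m/s and contact force between barrel and the fingers below 0.1 N); the robot touches nothing.
It also fails if it takes over 59 s, if anything falls off the work surface, if the arm or the gripper's body presses on something with over 40 N, if the wrist force passes 120 N, or if a joint passes its speed limit or range.

## Working session

There is one attempt and no reset: what is moved stays moved. The work goes in short steps, Python scripts to look and compute and a tool call to move; the robot and the scene stay as the last step left them, time stands still between calls to the robot, and variables do not carry over. Pictures are saved under pics/ and viewed, about 8 in all and at most 12, crops included, and the job is handed in when it is done.

Besides the shell and the picture viewer there is one more tool, called as name(argument=value, ...), one argument or row to a line, values as JSON. move_arm: Moves the arm, as the interface text tells. Its arguments: {"type":"object","properties":{"increments":{"type":"array","items":{"type":"object","properties":{"wx":{"type":"number"},"wy":{"type":"number"},"wz":{"type":"number"},"tx":{"type":"number"},"ty":{"type":"number"},"tz":{"type":"number"},"claw":{"type":"number"}}}},"squeeze":{"type":"number"}},"required":["increments"]}

```bash
mkdir -p pics; python3 - <<'E'
from plant import ctrl
import cv2,numpy as np
np.set_printoptions(precision=4,suppress=True)
for c in("scene","top"):
    im=ctrl.snapshot(c); cv2.imwrite(f"pics/{c}0.png",im[:,:,::-1])
    i=ctrl.camera_info(c); print(c,i)
    for q in("barrel_center","chute","landing","tray"):
        for d in ctrl.look_for(c,q)[:5]: print(c,q,np.round(d["xyz"],4),round(d["conf"],2))
s=ctrl.get_state();print(s["time"],s["position"],s["orientation"])
E
```

```text
scene {'K': array([[511.7004,   0.    , 311.7229],
       [  0.    , 511.7004, 248.8135],
       [  0.    ,   0.    ,   1.    ]]), 'distortion': array([-0.0244,  0.    ,  0.    ,  0.    ,  0.    ]), 'R': array([[ 0.7391,  0.6735, -0.0138],
       [ 0.5082, -0.5709, -0.6448],
       [-0.4421,  0.4695, -0.7642]]), 't': array([-0.373 , -0.2057,  1.3092])}
scene barrel_center [ 0.3338 -0.1562  0.018 ] 0.97
scene barrel_center [0.6011 0.1174 0.0113] 0.6
scene barrel_center [ 0.5288 -0.035   0.0599] 0.55
scene chute [ 0.608  -0.0598  0.0538] 0.92
scene landing [ 0.6093 -0.0546  0.054 ] 0.61
scene tray [0.4391 0.29   0.0071] 0.87
top {'K': array([[452.6704,   0.    , 324.7607],
       [  0.    , 452.6704, 246.9085],
       [  0.    ,   0.    ,   1.    ]]), 'distortion': array([-0.0373,  0.    ,  0.    ,  0.    ,  0.    ]), 'R': array([[-0.0112, -0.9998,  0.0144],
       [-0.9889,  0.0089, -0.1484],
       [ 0.1483, -0.0159, -0.9888]]), 't': array([-0.0045,  0.4738,  0.749 ])}
top barrel_center [ 0.3289 -0.1503  0.0162] 0.84
top barrel_center [0.5931 0.1255 0.0188] 0.7
top barrel_center [ 0.5267 -0.0374  0.0605] 0.57
top chute [ 0.5784 -0.0433  0.0524] 0.96
top chute [ 0.5241 -0.0356  0.0637] 0.62
top landing [ 0.5736 -0.0435  0.0563] 0.9
top landing [ 0.5262 -0.0354  0.0581] 0.27
top tray [0.4303 0.2926 0.0075] 0.69
0.5 [ 0.1624 -0.6035  0.2359] [[ 0.2598 -0.      0.9657]
 [-0.9657  0.0001  0.2598]
 [-0.0001 -1.      0.    ]]
```

View pics/top0.png

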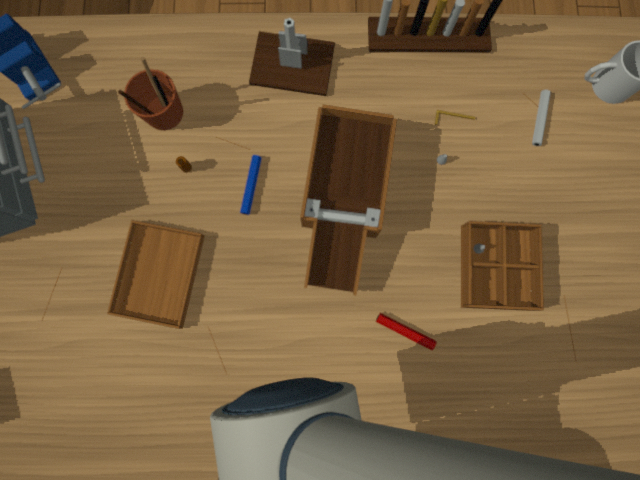

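View pics/scene0.png

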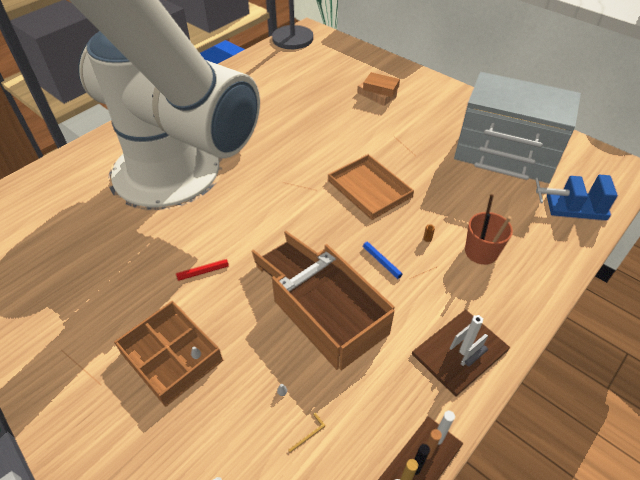

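Candidates in the top picture: red bar (406,331), blue bar (251,184), white bar on the table at right (542,118), and the white bar under the steel lips (343,216). The last is the one wanted. I'll check it in a close crop.

```bash
cat > h.py <<'E'
import cv2,numpy as np
from plant import ctrl
np.set_printoptions(precision=4,suppress=True)
def ray(c,px,z):
    i=ctrl.camera_info(c);K,D,R,t=[np.array(i[k],float) for k in("K","distortion","R","t")]
    n=cv2.undistortPoints(np.array([[px]],float),K,D)[0,0]
    d=R.T@np.array([n[0],n[1],1]);o=-R.T@t
    return o+d*(z-o[2])/d[2]
def proj(c,X):
    i=ctrl.camera_info(c);K,D,R,t=[np.array(i[k],float) for k in("K","distortion","R","t")]
    return cv2.projectPoints(np.array(X,float).reshape(-1,3),cv2.Rodrigues(R)[0],t,K,D)[0][:,0]
E
python3 - <<'E'
import cv2
im=cv2.imread("pics/top0.png")[95:305,280:410]
a=cv2.resize(im[:105],None,fx=4,fy=4,interpolation=cv2.INTER_CUBIC)
im=cv2.imread("pics/top0.png")
a=cv2.resize(im[95:305,285:410],None,fx=2.8,fy=2.8,interpolation=cv2.INTER_CUBIC)
b=cv2.resize(im[180:250,290:400],None,fx=4,fy=4,interpolation=cv2.INTER_CUBIC)
import numpy as np
o=np.zeros((590,800,3),np.uint8);o[:a.shape[0],:a.shape[1]]=a
o[:b.shape[0],355:355+b.shape[1]]=b
cv2.imwrite("pics/crop.png",o)
E
```

```text
(no output)
```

View pics/crop.png

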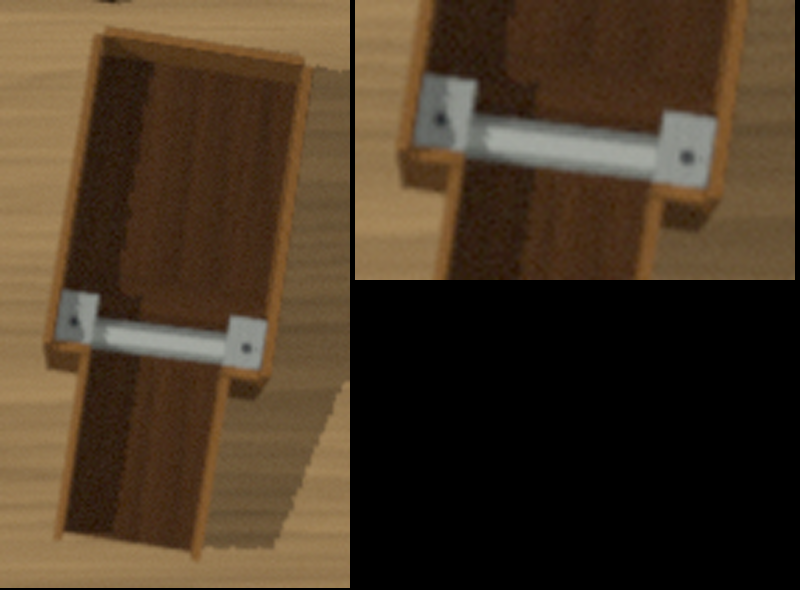

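The crop shows the only bar in the chute: matte white, at (343,216), with both ends under the steel lips. Next I'll fit the chute and tray poses.

```bash
cat >> h.py <<'E'
def fit(P,px,x0,c="top"):
    from scipy.optimize import least_squares
    P=np.array(P,float)/1000;px=np.array(px,float)
    def W(p,P=P):
        cs,s=np.cos(p[2]),np.sin(p[2]);return np.c_[p[0]+cs*P[:,0]-s*P[:,1],p[1]+s*P[:,0]+cs*P[:,1],P[:,2]]
    r=least_squares(lambda p:(proj(c,W(p))-px).ravel(),x0,loss="soft_l1")
    return r.x,(proj(c,W(r.x))-px)
E
python3 - <<'E'
from h import *
cr=lambda a:np.array(a)/2.8+[285,95]
P=[(196,68,82.5),(196,-68,82.5),(-6,68,69),(-6,-68,69),(-110,46,42.6),(-110,-46,42.6),(35,40,75),(0,40,66),(35,-40,75),(0,-40,66)]
px=cr([(100,30),(306,58),(47,345),(266,373),(57,538),(198,557),(99,292),(97,345),(230,317),(225,367)])
p,e=fit(P,px,[.48,-.03,-.1]);print("chute",p);print(e)
P=[(85,65,22),(85,-65,22),(-85,-65,22),(-85,65,22)]
q,e=fit(P,[(134,221),(204,235),(183,328),(109,313)],[.43,.29,-.2]);print("tray",q);print(e)
np.save("pose.npy",[p,q])
# barrel mid line ends visible in crop b (x-355)/4+290, y/4+180 ; top facets z~.06
for c in [(490,138),(650,155)]: 
    w=ray("top",((c[0]-355)/4+290,c[1]/4+180),.06);d=w[:2]-p[:2];print("barrel axis pt",w,"chute:",d@[np.cos(p[2]),np.sin(p[2])],d@[-np.sin(p[2]),np.cos(p[2])])
im=cv2.imread("pics/scene0.png")
def dr(p,pts,col):
    cs,s=np.cos(p[2]),np.sin(p[2])
    for u in proj("scene",[(p[0]+cs*a-s*b,p[1]+s*a+cs*b,z) for a,b,z in np.array(pts)/1000.]):cv2.circle(im,tuple(np.round(u).astype(int)),1,col,-1)
dr(p,[(196,68,82.5),(196,-68,82.5),(-6,68,69),(-6,-68,69),(-110,46,42.6),(-110,-46,42.6),(35,40,75),(0,40,66),(35,-40,75),(0,-40,66)],(0,255,0))
dr(q,P,(255,0,255))
cv2.imwrite("pics/chk.png",cv2.resize(im[140:380,240:440],None,fx=2.5,fy=2.5))
E
```

```text
chute [ 0.5089 -0.0369 -0.1544]
[[-2.6321 -0.8716]
 [ 2.3712  0.3774]
 [-1.2345  2.4377]
 [ 1.1317  4.0787]
 [-0.6053 -1.9081]
 [ 2.7854 -0.8912]
 [ 0.3261 -0.7629]
 [-1.9917  1.7188]
 [ 0.926  -2.8589]
 [-0.5382  0.6741]]
tray [ 0.4315  0.2834 -0.2027]
[[-0.2403 -1.3465]
 [ 0.6639 -1.5348]
 [-0.8161  1.1653]
 [ 0.3361  1.2848]]
barrel axis pt [ 0.5257 -0.0078  0.06  ] chute: 0.012068696951074502 0.03132110150603767
barrel axis pt [ 0.5178 -0.0756  0.06  ] chute: 0.01468718149890094 -0.03686993063902557
```

View pics/chk.png

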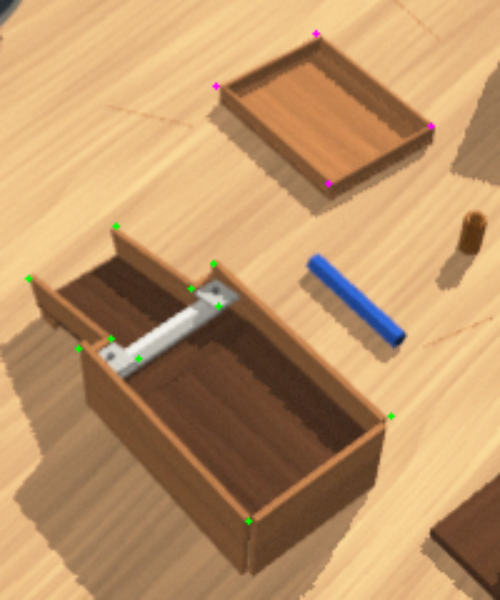

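```bash
python3 - <<'E'
from h import *
from scipy.optimize import least_squares
cr=lambda a:np.array(a)/2.8+[285,95]
P=np.array([(196,68,82.5),(196,-68,82.5),(-6,68,69),(-6,-68,69),(-110,46,42.6),(-110,-46,42.6),(35,40,75),(0,40,66),(35,-40,75),(0,-40,66)])/1000
px=cr([(102,30),(306,58),(47,343),(266,373),(57,538),(198,557),(99,292),(97,345),(230,317),(225,367)])
ps=np.array([(385,420),(250,521),(214,263),(80,347),(117,228),(31,279)])/2.5+[240,140]
def W(p,P):
    cs,s=np.cos(p[2]),np.sin(p[2]);return np.c_[p[0]+cs*P[:,0]-s*P[:,1],p[1]+s*P[:,0]+cs*P[:,1],P[:,2]]
f=lambda p:np.r_[(proj("top",W(p,P))-px).ravel(),(proj("scene",W(p,P[:6]))-ps).ravel()]
r=least_squares(f,[.5,-.03,-.1],loss="soft_l1");print(r.x);print(f(r.x).reshape(-1,2))
g=lambda p:(proj("scene",W(p,P[:6]))-ps).ravel()
r2=least_squares(g,[.5,-.03,-.1]);print(r2.x);print(g(r2.x).reshape(-1,2))
Q=np.load("pose.npy");Q[0]=r.x;np.save("pose.npy",Q)
p=r.x
for c in [(490,138),(650,155)]:
    w=ray("top",((c[0]-355)/4+290,c[1]/4+180),.06);d=w[:2]-p[:2];print("barrel:",d@[np.cos(p[2]),np.sin(p[2])],d@[-np.sin(p[2]),np.cos(p[2])])
# pre-push tool target
a=p[2]; R=np.array(ctrl.get_state()["orientation"]); yaw=np.arctan2(R[1,0],R[0,0]);print("wy turn",-(a-np.pi/2-yaw))
E
```

```text
[ 0.51   -0.0368 -0.1612]
[[-2.5738 -1.6099]
 [ 3.0534  0.14  ]
 [-1.2519  2.2351]
 [ 1.0185  3.6976]
 [-1.0515 -2.8056]
 [ 2.2745 -1.4233]
 [ 0.4509 -1.5381]
 [-2.0073  0.9203]
 [ 0.9949 -3.3219]
 [-0.6097  0.1888]
 [ 1.8882 -1.5286]
 [-1.1335 -0.1839]
 [-0.2766  0.5374]
 [-0.9979  0.6407]
 [ 0.1    -1.0149]
 [-0.7175 -0.8817]]
[ 0.5109 -0.0371 -0.1633]
[[ 2.0555 -1.0042]
 [-1.113   0.2898]
 [-0.0134  0.8612]
 [-0.8386  0.9077]
 [ 0.3973 -0.7784]
 [-0.4779 -0.6842]]
barrel: 0.01077838573429935 0.031170044064814648
barrel: 0.01386196508321478 -0.03700153993273667
wy turn 0.4239492146861559
```

move_arm(
  increments=[
    {"wy":0.1413,"claw":171},
    {"wy":0.1413,"claw":171},
    {"wy":0.1413,"claw":171},
    {"tx":-0.041,"tz":0.0145,"claw":171},
    {"tx":-0.041,"tz":0.0145,"claw":171},
    {"tx":-0.041,"tz":0.0145,"claw":171},
    {"tx":-0.041,"tz":0.0145,"claw":171},
    {"tx":-0.041,"tz":0.0145,"claw":171},
  ],
)

```text
schema error: expected keys wx, wy, wz, tx, ty, tz, claw
```

move_arm(
  increments=[
    {"tx":-0.041,"tz":0.0145,"claw":171},
    {"tx":-0.041,"tz":0.0145,"claw":171},
    {"tx":-0.041,"tz":0.0145,"claw":171},
    {"tx":-0.041,"tz":0.0145,"claw":171},
    {"tx":-0.041,"tz":0.0145,"claw":171},
    {"tx":-0.041,"tz":0.0145,"claw":171},
    {"tx":-0.041,"tz":0.0145,"claw":171},
    {"claw":171},
  ],
)

```text
schema error: expected keys wx, wy, wz, tx, ty, tz, claw
```

```bash
cat >> h.py <<'E'
def tool(xy=None,z=None,Rx=None):
    s=ctrl.get_state();R=np.array(s["orientation"]);p=np.array(s["position"]);Q=np.load("pose.npy")[0]
    yaw=np.arctan2(R[1,0],R[0,0]);c,sn=np.cos(Q[2]),np.sin(Q[2]);d=p[:2]-Q[:2]
    print("t",s["time"],"pos",p,"yaw",yaw,"F",s["wrist_force"],"gap",s["finger_gap"],"q6",s["q"][5])
    print("chute xy",c*d[0]+sn*d[1],-sn*d[0]+c*d[1],"tilt",R[:,1])
    if xy is not None: print("shift tool",R.T@(np.r_[xy,z]-p))
def c2w(x,y):
    Q=np.load("pose.npy")[0];c,s=np.cos(Q[2]),np.sin(Q[2]);return Q[:2]+[c*x-s*y,s*x+c*y]
E
python3 -c "
from h import *
tool(c2w(-.035,0),.0635)"
```

```text
t 0.5 pos [ 0.1624 -0.6035  0.2359] yaw -1.3080186684505435 F [ 0.4331 -0.2619 -1.2784] gap 0.09112286016134626 q6 -0.09548891954782862
chute xy -0.2522203418066712 -0.6151430539964955 tilt [-0.      0.0001 -1.    ]
shift tool [-0.4713  0.1724  0.451 ]
```

move_arm(
  increments=[
    {"wx":0,"wy":0.1413,"wz":0,"tx":0,"ty":0,"tz":0,"claw":171},
    {"wx":0,"wy":0.1413,"wz":0,"tx":0,"ty":0,"tz":0,"claw":171},
    {"wx":0,"wy":0.1413,"wz":0,"tx":0,"ty":0,"tz":0,"claw":171},
    {"wx":0,"wy":0,"wz":0,"tx":-0.041,"ty":0,"tz":0.0145,"claw":171},
    {"wx":0,"wy":0,"wz":0,"tx":-0.041,"ty":0,"tz":0.0145,"claw":171},
    {"wx":0,"wy":0,"wz":0,"tx":-0.041,"ty":0,"tz":0.0145,"claw":171},
    {"wx":0,"wy":0,"wz":0,"tx":-0.041,"ty":0,"tz":0.0145,"claw":171},
    {"wx":0,"wy":0,"wz":0,"tx":-0.041,"ty":0,"tz":0.0145,"claw":171},
  ],
)

```text
time: 1.3
position: [0.2673, -0.4113, 0.236]
orientation: [[-0.161, 0.0, 0.987], [-0.987, -0.0, -0.161], [0.0, -1.0, 0.0]]
wrist_force: [0.3, 0.5, -0.1]
finger_gap: 0.0311
```

move_arm(
  increments=[
    {"wx":0,"wy":0,"wz":0,"tx":-0.041,"ty":0,"tz":0.0145,"claw":171},
    {"wx":0,"wy":0,"wz":0,"tx":-0.041,"ty":0,"tz":0.0145,"claw":171},
    {"wx":0,"wy":0,"wz":0,"tx":-0.041,"ty":0,"tz":0.0145,"claw":171},
    {"wx":0,"wy":0,"wz":0,"tx":-0.041,"ty":0,"tz":0.0145,"claw":171},
    {"wx":0,"wy":0,"wz":0,"tx":-0.041,"ty":0,"tz":0.0145,"claw":171},
    {"wx":0,"wy":0,"wz":0,"tx":-0.041,"ty":0,"tz":0.0145,"claw":171},
    {"wx":0,"wy":0,"wz":0,"tx":-0.041,"ty":0,"tz":0.0145,"claw":171},
    {"wx":0,"wy":0,"wz":0,"tx":0,"ty":0,"tz":0,"claw":171},
  ],
)

```text
time: 2.1
position: [0.4147, -0.142, 0.2361]
orientation: [[-0.156, 0.001, 0.988], [-0.988, 0.001, -0.156], [-0.001, -1.0, 0.001]]
wrist_force: [0.1, 0.0, -0.9]
finger_gap: 0.0302
```

```bash
python3 -c "
from h import *
tool(c2w(-.035,0),.0635)"
```

```text
t 2.1 pos [ 0.4147 -0.142   0.2361] yaw -1.7273547234590991 F [ 0.1089  0.0367 -0.8754] gap 0.030235137175999016 q6 1.2598192051263482
chute xy -0.07722403807886143 -0.11911265133679436 tilt [ 0.0009  0.0007 -1.    ]
shift tool [-0.1188  0.1727  0.0426]
```

move_arm(
  increments=[
    {"wx":0,"wy":0.005,"wz":0,"tx":-0.03,"ty":0,"tz":0.0108,"claw":171},
    {"wx":0,"wy":0,"wz":0,"tx":-0.03,"ty":0,"tz":0.0108,"claw":171},
    {"wx":0,"wy":0,"wz":0,"tx":-0.03,"ty":0.02,"tz":0.0108,"claw":171},
    {"wx":0,"wy":0,"wz":0,"tx":-0.029,"ty":0.03,"tz":0.0105,"claw":171},
    {"wx":0,"wy":0,"wz":0,"tx":0,"ty":0.04,"tz":0,"claw":171},
    {"wx":0,"wy":0,"wz":0,"tx":0,"ty":0.035,"tz":0,"claw":171},
    {"wx":0,"wy":0,"wz":0,"tx":0,"ty":0.0,"tz":0,"claw":171},
  ],
)

```text
time: 2.8
position: [0.4727, -0.0352, 0.1079]
orientation: [[-0.165, -0.006, 0.986], [-0.986, 0.001, -0.165], [-0.0, -1.0, -0.006]]
wrist_force: [-0.6, 1.1, 0.8]
finger_gap: 0.0299
```

```bash
python3 -c "
from h import *
tool(c2w(-.035,0),.0635)
im=ctrl.snapshot('scene');b=ctrl.snapshot('top')
cv2.imwrite('pics/pre.png',np.hstack([cv2.resize(im[190:340,240:400],(400,375)),cv2.resize(b[130:310,270:430],(400,450))[:375]])[:,:,::-1])"
```

```text
t 2.8 pos [ 0.4727 -0.0352  0.1079] yaw -1.7366379808914367 F [-0.6227  1.0651  0.8099] gap 0.029907026542337352 q6 1.5364191097538797
chute xy -0.03711877666855531 -0.004350461901413876 tilt [-0.0062  0.0012 -1.    ]
shift tool [-0.0044  0.0444  0.0024]
```

View pics/pre.png

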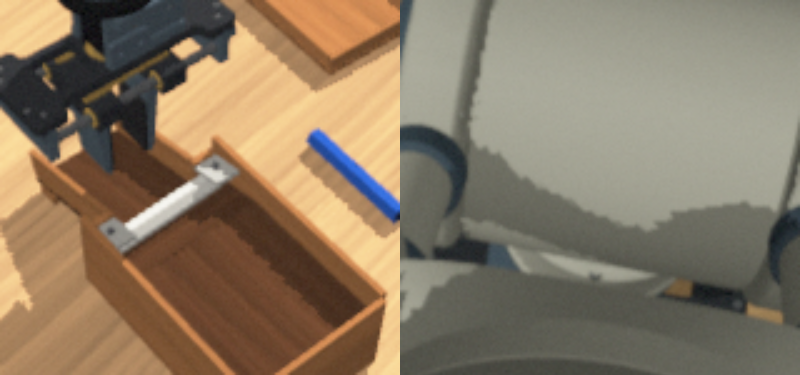

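The scene crop shows both fingertips between the throat walls behind the barrel (about 100–150, 150). The top view is blocked by the arm. I'll go down and push.

move_arm(
  increments=[
    {"wx":0,"wy":0,"wz":0,"tx":-0.004,"ty":0.022,"tz":0,"claw":171},
    {"wx":0,"wy":0,"wz":0,"tx":0,"ty":0.021,"tz":0,"claw":171},
    {"wx":0,"wy":0,"wz":0,"tx":0,"ty":0,"tz":0,"claw":171},
    {"wx":0,"wy":0,"wz":0,"tx":0,"ty":0,"tz":0,"claw":171},
  ],
)

```text
time: 3.3
position: [0.4763, -0.0319, 0.0695]
orientation: [[-0.166, 0.002, 0.986], [-0.986, -0.0, -0.166], [0.0, -1.0, 0.002]]
wrist_force: [-0.1, -0.3, -0.1]
finger_gap: 0.0299
```

move_arm(
  increments=[
    {"wx":0,"wy":0,"wz":0,"tx":0,"ty":-0.002,"tz":0.008,"claw":171},
    {"wx":0,"wy":0,"wz":0,"tx":0,"ty":-0.002,"tz":0.008,"claw":171},
    {"wx":0,"wy":0,"wz":0,"tx":0,"ty":-0.002,"tz":0.008,"claw":171},
    {"wx":0,"wy":0,"wz":0,"tx":0,"ty":-0.002,"tz":0.008,"claw":171},
    {"wx":0,"wy":0,"wz":0,"tx":0,"ty":0,"tz":0,"claw":171},
  ],
)

```text
time: 3.8
position: [0.5085, -0.0371, 0.0764]
orientation: [[-0.165, 0.001, 0.986], [-0.986, -0.0, -0.165], [0.0, -1.0, 0.001]]
wrist_force: [0.1, -0.2, 0.5]
finger_gap: 0.0299
```

```bash
python3 -c "
from h import *
tool(c2w(.034,0),.0805)
im=ctrl.snapshot('scene');cv2.imwrite('pics/push1.png',cv2.resize(im[190:340,240:400],(640,600))[:,:,::-1])"
```

```text
t 3.8 pos [ 0.5085 -0.0371  0.0764] yaw -1.7368607745639522 F [ 0.1418 -0.2235  0.5176] gap 0.02988173788949887 q6 1.5469089728612169
chute xy -0.0014249538935682384 -0.0005036675865443508 tilt [ 0.0014 -0.0003 -1.    ]
shift tool [-0.0007 -0.0041  0.0354]
```

View pics/push1.png

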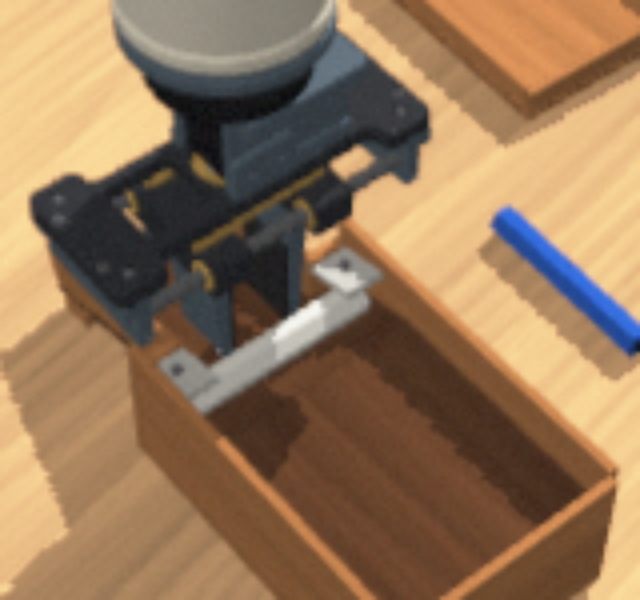

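The barrel has left the shoulders and lies square across the fingers, from about (200,400) to (365,305). It is still partly under the lips, so I'll push on.

move_arm(
  increments=[
    {"wx":0,"wy":0,"wz":0,"tx":0,"ty":0.001,"tz":0.007,"claw":171},
    {"wx":0,"wy":0,"wz":0,"tx":0,"ty":-0.001,"tz":0.007,"claw":171},
    {"wx":0,"wy":0,"wz":0,"tx":0,"ty":-0.001,"tz":0.007,"claw":171},
    {"wx":0,"wy":0,"wz":0,"tx":0,"ty":-0.001,"tz":0.007,"claw":171},
    {"wx":0,"wy":0,"wz":0,"tx":0,"ty":-0.002,"tz":0.008,"claw":171},
    {"wx":0,"wy":0,"wz":0,"tx":0,"ty":0,"tz":0.008,"claw":171},
    {"wx":0,"wy":0,"wz":0,"tx":0,"ty":0,"tz":0.008,"claw":171},
    {"wx":0,"wy":0,"wz":0,"tx":0,"ty":0,"tz":0.008,"claw":171},
  ],
)

```text
time: 4.65
position: [0.5671, -0.0469, 0.0799]
orientation: [[-0.165, 0.0, 0.986], [-0.986, -0.0, -0.165], [0.0, -1.0, 0.0]]
wrist_force: [-0.1, -0.3, 0.1]
finger_gap: 0.0304
```

move_arm(
  increments=[
    {"wx":0,"wy":0,"wz":0,"tx":0,"ty":0,"tz":0.008,"claw":171},
    {"wx":0,"wy":0,"wz":0,"tx":0,"ty":0,"tz":0.008,"claw":171},
    {"wx":0,"wy":0,"wz":0,"tx":0,"ty":0,"tz":0.006,"claw":171},
    {"wx":0,"wy":0,"wz":0,"tx":0,"ty":0,"tz":0,"claw":171},
    {"wx":0,"wy":0,"wz":0,"tx":0,"ty":0,"tz":0,"claw":171},
  ],
)

```text
time: 5.15
position: [0.5878, -0.0504, 0.0798]
orientation: [[-0.165, -0.0, 0.986], [-0.986, 0.0, -0.165], [0.0, -1.0, -0.0]]
wrist_force: [0.3, 0.9, 0.0]
finger_gap: 0.03
```

```bash
python3 -c "
from h import *
tool()
im=ctrl.snapshot('scene');cv2.imwrite('pics/push2.png',cv2.resize(im[190:370,240:420],(600,600))[:,:,::-1])
for d in ctrl.look_for('scene','barrel_center'): print(d)"
```

```text
t 5.15 pos [ 0.5878 -0.0504  0.0798] yaw -1.7368761386792142 F [0.3443 0.8808 0.0413] gap 0.029991843896028603 q6 1.5502370684724842
chute xy 0.0789138639333645 -0.0008974282586142589 tilt [-0.0004  0.     -1.    ]
{'xyz': [0.3313, -0.1533, 0.0165], 'conf': 0.96}
{'xyz': [0.6184, -0.058, 0.0729], 'conf': 0.77}
{'xyz': [0.6147, 0.1128, 0.0139], 'conf': 0.69}
```

View pics/push2.png

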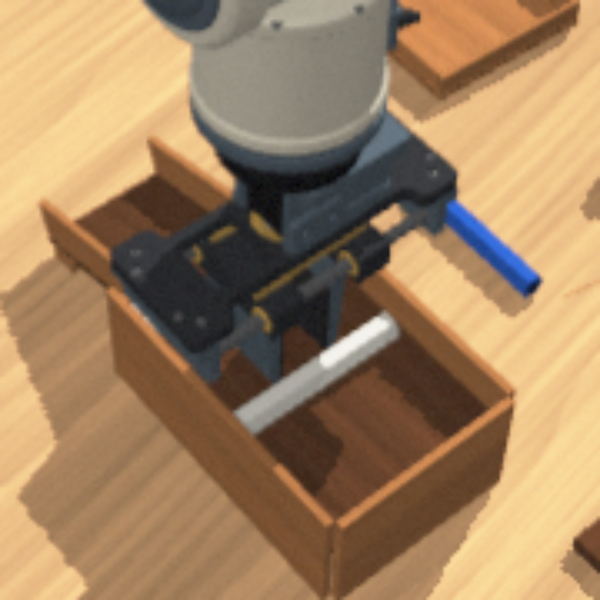

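The barrel lies square on the landing, from about (240,425) to (395,320), at chute x ≈ 105 mm. I'll back off, rise, and turn the jaws across it.

move_arm(
  increments=[
    {"wx":0,"wy":0,"wz":0,"tx":0,"ty":0,"tz":-0.008,"claw":171},
    {"wx":0,"wy":0,"wz":0,"tx":0,"ty":-0.03,"tz":-0.005,"claw":171},
    {"wx":0,"wy":0,"wz":0,"tx":0,"ty":-0.04,"tz":0,"claw":129},
    {"wx":0,"wy":-0.1432,"wz":0,"tx":0,"ty":-0.02,"tz":0,"claw":129},
    {"wx":0,"wy":-0.1432,"wz":0,"tx":0,"ty":0,"tz":0,"claw":129},
    {"wx":0,"wy":-0.1432,"wz":0,"tx":0,"ty":0,"tz":0,"claw":129},
    {"wx":0,"wy":-0.1432,"wz":0,"tx":0,"ty":0,"tz":0,"claw":129},
    {"wx":0,"wy":-0.1432,"wz":0,"tx":0,"ty":0,"tz":0,"claw":129},
  ],
)

```text
time: 6.05
position: [0.5743, -0.0481, 0.1699]
orientation: [[0.528, -0.0, 0.849], [-0.849, 0.0, 0.528], [-0.0, -1.0, -0.0]]
wrist_force: [-0.2, 0.5, -0.3]
finger_gap: 0.0448
```

move_arm(
  increments=[
    {"wx":0,"wy":-0.1432,"wz":0,"tx":0,"ty":0,"tz":0,"claw":129},
    {"wx":0,"wy":-0.1432,"wz":0,"tx":0,"ty":0,"tz":0,"claw":129},
    {"wx":0,"wy":-0.1432,"wz":0,"tx":0,"ty":0,"tz":0,"claw":129},
    {"wx":0,"wy":-0.1432,"wz":0,"tx":0,"ty":0,"tz":0,"claw":129},
    {"wx":0,"wy":-0.1432,"wz":0,"tx":0,"ty":0,"tz":0,"claw":129},
    {"wx":0,"wy":-0.1432,"wz":0,"tx":0,"ty":0,"tz":0,"claw":129},
    {"wx":0,"wy":0,"wz":0,"tx":0,"ty":0,"tz":0,"claw":129},
  ],
)

```text
time: 6.75
position: [0.5743, -0.0481, 0.1698]
orientation: [[0.987, -0.001, 0.158], [-0.158, 0.0, 0.987], [-0.001, -1.0, -0.0]]
wrist_force: [0.4, 0.8, -0.5]
finger_gap: 0.0447
```

```bash
python3 -c "
from h import *
tool(c2w(.105,-.002),.0785)
for d in ctrl.look_for('scene','barrel_center'): print(d)
im=ctrl.snapshot('scene')
for d in ctrl.look_for('scene','barrel_center'): print(d)
cv2.imwrite('pics/pre2.png',cv2.resize(im[190:370,240:420],(600,600))[:,:,::-1])"
```

```text
t 6.75 pos [ 0.5743 -0.0481  0.1698] yaw -0.1587369490364215 F [ 0.4338  0.7579 -0.5371] gap 0.044707396725633924 q6 -0.028316090957700834
chute xy 0.06527690170596247 -0.0007893924618355645 tilt [-0.0006  0.0001 -1.    ]
shift tool [ 0.0398  0.0913 -0.0013]
{'xyz': [0.3313, -0.1533, 0.0165], 'conf': 0.96}
{'xyz': [0.6184, -0.058, 0.0729], 'conf': 0.77}
{'xyz': [0.6147, 0.1128, 0.0139], 'conf': 0.69}
{'xyz': [0.6219, -0.0573, 0.0707], 'conf': 0.89}
{'xyz': [0.3366, -0.1562, 0.0174], 'conf': 0.7}
{'xyz': [0.6095, 0.1162, 0.0097], 'conf': 0.62}
```

View pics/pre2.png

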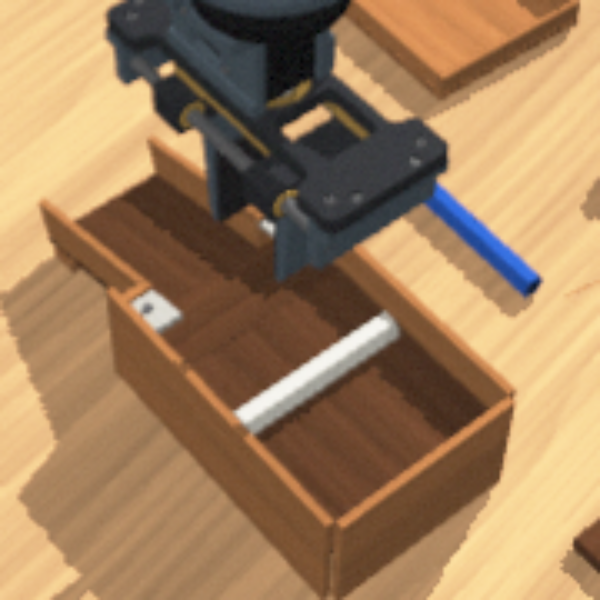

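The barrel stays put on the landing, and the jaws are now across it. I'll move over it (+43 mm), go down and grip.

move_arm(
  increments=[
    {"wx":0,"wy":0.002,"wz":0,"tx":0.022,"ty":0,"tz":0,"claw":129},
    {"wx":0,"wy":0,"wz":0,"tx":0.021,"ty":0.01,"tz":-0.001,"claw":129},
    {"wx":0,"wy":0,"wz":0,"tx":0,"ty":0.03,"tz":0,"claw":129},
    {"wx":0,"wy":0,"wz":0,"tx":0,"ty":0.03,"tz":0,"claw":129},
    {"wx":0,"wy":0,"wz":0,"tx":0,"ty":0.02,"tz":0,"claw":129},
    {"wx":0,"wy":0,"wz":0,"tx":0,"ty":0,"tz":0,"claw":129},
    {"wx":0,"wy":0,"wz":0,"tx":0,"ty":0,"tz":0,"claw":129},
  ],
)

```text
time: 7.6
position: [0.6172, -0.0561, 0.0796]
orientation: [[0.986, -0.001, 0.166], [-0.166, 0.0, 0.986], [-0.001, -1.0, 0.0]]
wrist_force: [0.2, -0.3, 0.5]
finger_gap: 0.0451
```

```bash
python3 -c "
from h import *
tool()
w=ray('scene',(334.8,301.6),.066);print(w)
Q=np.load('pose.npy')[0];d=w[:2]-Q[:2];print(d@[np.cos(Q[2]),np.sin(Q[2])],d@[-np.sin(Q[2]),np.cos(Q[2])])"
```

```text
t 7.6 pos [ 0.6172 -0.0561  0.0796] yaw -0.16662872523501931 F [ 0.2278 -0.3466  0.524 ] gap 0.04510392251324018 q6 -0.020367847407483656
chute xy 0.10885509856018803 -0.001860180196942774 tilt [-0.0007  0.0001 -1.    ]
[ 0.6175 -0.0583  0.066 ]
0.10956337592386912 -0.003936808399244368
```

The position agrees, so I'll close with 20 N and then lift.

move_arm(
  increments=[
    {"wx":0,"wy":0,"wz":0,"tx":0,"ty":0,"tz":0,"claw":255},
    {"wx":0,"wy":0,"wz":0,"tx":0,"ty":0,"tz":0,"claw":255},
    {"wx":0,"wy":0,"wz":0,"tx":0,"ty":0,"tz":0,"claw":255},
    {"wx":0,"wy":0,"wz":0,"tx":0,"ty":0,"tz":0,"claw":255},
    {"wx":0,"wy":0,"wz":0,"tx":0,"ty":0,"tz":0,"claw":255},
  ],
  squeeze=20,
)

```text
time: 8.1
position: [0.6175, -0.0562, 0.0801]
orientation: [[0.987, 0.0, 0.163], [-0.163, -0.0, 0.987], [0.0, -1.0, 0.0]]
wrist_force: [-0.8, 0.4, 2.9]
finger_gap: 0.0174
```

move_arm(
  increments=[
    {"wx":0,"wy":0,"wz":0,"tx":0,"ty":-0.01,"tz":0,"claw":255},
    {"wx":0,"wy":0,"wz":0,"tx":0,"ty":-0.02,"tz":0,"claw":255},
    {"wx":0,"wy":0,"wz":0,"tx":0,"ty":-0.025,"tz":0,"claw":255},
    {"wx":0,"wy":0,"wz":0,"tx":0,"ty":-0.025,"tz":0,"claw":255},
    {"wx":0,"wy":0,"wz":0,"tx":0,"ty":-0.02,"tz":0,"claw":255},
    {"wx":0,"wy":0,"wz":0,"tx":0,"ty":0,"tz":0,"claw":255},
    {"wx":0,"wy":0,"wz":0,"tx":0,"ty":0,"tz":0,"claw":255},
  ],
)

```text
time: 8.8
position: [0.6174, -0.0562, 0.1803]
orientation: [[0.987, 0.001, 0.163], [-0.163, -0.0, 0.987], [0.001, -1.0, -0.0]]
wrist_force: [-0.1, 0.1, -1.3]
finger_gap: 0.0174
```

```bash
python3 -c "
from h import *
tool(np.load('pose.npy')[1][:2],.17);print(np.load('pose.npy')[1])
im=ctrl.snapshot('scene')
cv2.imwrite('pics/lift.png',cv2.resize(im[130:370,240:480],(600,600))[:,:,::-1])"
```

```text
t 8.8 pos [ 0.6174 -0.0562  0.1803] yaw -0.1637631127063258 F [-0.0578  0.0643 -1.2937] gap 0.017443109858004898 q6 -0.023292964640671193
chute xy 0.1091202518784301 -0.0019132342729594014 tilt [ 0.0007 -0.0002 -1.    ]
shift tool [-0.2388  0.0101  0.3048]
[ 0.4315  0.2834 -0.2027]
```

View pics/lift.png

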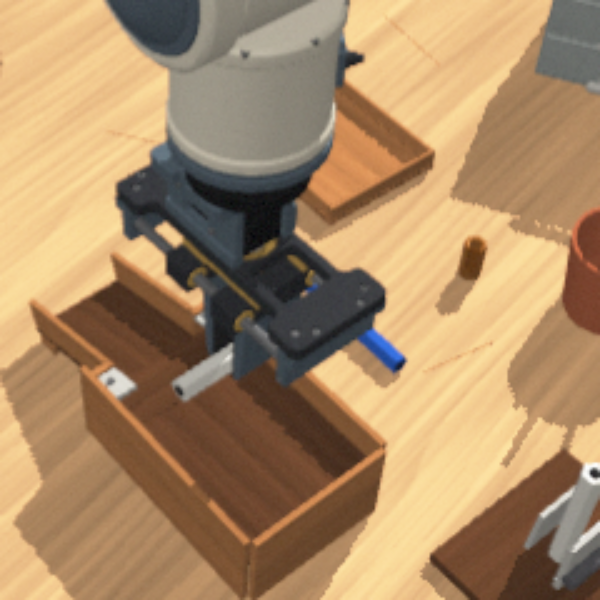

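The barrel is gripped (gap 17.4 mm) and hangs level above the walls, its near end at (180,388). Next stop is the tray, with a quarter turn.

move_arm(
  increments=[
    {"wx":0,"wy":0,"wz":0,"tx":-0.015,"ty":0,"tz":0.019,"claw":255},
    {"wx":0,"wy":0,"wz":0,"tx":-0.028,"ty":0,"tz":0.0365,"claw":255},
    {"wx":0,"wy":0,"wz":0,"tx":-0.028,"ty":0,"tz":0.0365,"claw":255},
    {"wx":0,"wy":0,"wz":0,"tx":-0.028,"ty":0,"tz":0.0365,"claw":255},
    {"wx":0,"wy":0,"wz":0,"tx":-0.028,"ty":0,"tz":0.0365,"claw":255},
    {"wx":0,"wy":0,"wz":0,"tx":-0.028,"ty":0,"tz":0.0365,"claw":255},
    {"wx":0,"wy":0,"wz":0,"tx":-0.028,"ty":0,"tz":0.0365,"claw":255},
    {"wx":0,"wy":0,"wz":0,"tx":-0.028,"ty":0,"tz":0.0365,"claw":255},
  ],
)

```text
time: 9.65
position: [0.4523, 0.2502, 0.179]
orientation: [[0.987, -0.002, 0.163], [-0.163, -0.001, 0.987], [-0.001, -1.0, -0.001]]
wrist_force: [0.7, 1.3, -0.3]
finger_gap: 0.0176
```

move_arm(
  increments=[
    {"wx":0,"wy":0,"wz":0,"tx":-0.027,"ty":0,"tz":0.035,"claw":255},
    {"wx":0,"wy":-0.1393,"wz":0,"tx":0,"ty":0,"tz":0,"claw":255},
    {"wx":0,"wy":-0.1393,"wz":0,"tx":0,"ty":0,"tz":0,"claw":255},
    {"wx":0,"wy":-0.1393,"wz":0,"tx":0,"ty":0,"tz":0,"claw":255},
    {"wx":0,"wy":-0.1393,"wz":0,"tx":0,"ty":0,"tz":0,"claw":255},
    {"wx":0,"wy":-0.1393,"wz":0,"tx":0,"ty":0,"tz":0,"claw":255},
    {"wx":0,"wy":-0.1393,"wz":0,"tx":0,"ty":0,"tz":0,"claw":255},
    {"wx":0,"wy":-0.1393,"wz":0,"tx":0,"ty":0,"tz":0,"claw":255},
  ],
)

```text
time: 10.45
position: [0.4325, 0.2877, 0.1789]
orientation: [[0.684, -0.002, -0.729], [0.729, -0.001, 0.684], [-0.002, -1.0, 0.001]]
wrist_force: [-0.9, 0.1, -0.9]
finger_gap: 0.0174
```

move_arm(
  increments=[
    {"wx":0,"wy":-0.1393,"wz":0,"tx":0,"ty":0,"tz":0,"claw":255},
    {"wx":0,"wy":-0.1393,"wz":0,"tx":0,"ty":0,"tz":0,"claw":255},
    {"wx":0,"wy":-0.1393,"wz":0,"tx":0,"ty":0,"tz":0,"claw":255},
    {"wx":0,"wy":-0.1393,"wz":0,"tx":0,"ty":0,"tz":0,"claw":255},
    {"wx":0,"wy":0,"wz":0,"tx":0,"ty":0,"tz":0,"claw":255},
  ],
)

```text
time: 10.95
position: [0.4325, 0.2877, 0.179]
orientation: [[0.198, -0.002, -0.98], [0.98, -0.001, 0.198], [-0.001, -1.0, 0.001]]
wrist_force: [-0.3, 0.2, -0.3]
finger_gap: 0.0172
```

```bash
python3 -c "
from h import *
tool([.433,.288],.033)"
```

```text
t 10.95 pos [0.4325 0.2877 0.179 ] yaw 1.3713988686576954 F [-0.3007  0.167  -0.3276] gap 0.017239513670519135 q6 -0.8994034674527771
chute xy -0.1285895220643865 0.307868264754597 tilt [-0.0016 -0.0008 -1.    ]
shift tool [ 0.0006  0.146  -0.0006]
```

move_arm(
  increments=[
    {"wx":0,"wy":0,"wz":0,"tx":0,"ty":0.03,"tz":0,"claw":255},
    {"wx":0,"wy":0,"wz":0,"tx":0,"ty":0.04,"tz":0,"claw":255},
    {"wx":0,"wy":0,"wz":0,"tx":0,"ty":0.035,"tz":0,"claw":255},
    {"wx":0,"wy":0,"wz":0,"tx":0,"ty":0.015,"tz":0,"claw":255},
    {"wx":0,"wy":0,"wz":0,"tx":0,"ty":0,"tz":0,"claw":255},
    {"wx":0,"wy":0,"wz":0,"tx":0,"ty":0,"tz":0,"claw":255},
  ],
)

```text
time: 11.55
position: [0.4329, 0.2879, 0.06]
orientation: [[0.203, -0.001, -0.979], [0.979, -0.0, 0.203], [-0.0, -1.0, 0.001]]
wrist_force: [0.5, -0.1, 0.8]
finger_gap: 0.0172
```

```bash
python3 -c "
from h import *
im=ctrl.snapshot('scene')
cv2.imwrite('pics/low.png',cv2.resize(im[100:260,300:460],(600,600))[:,:,::-1])"
```

```text
(no output)
```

View pics/low.png

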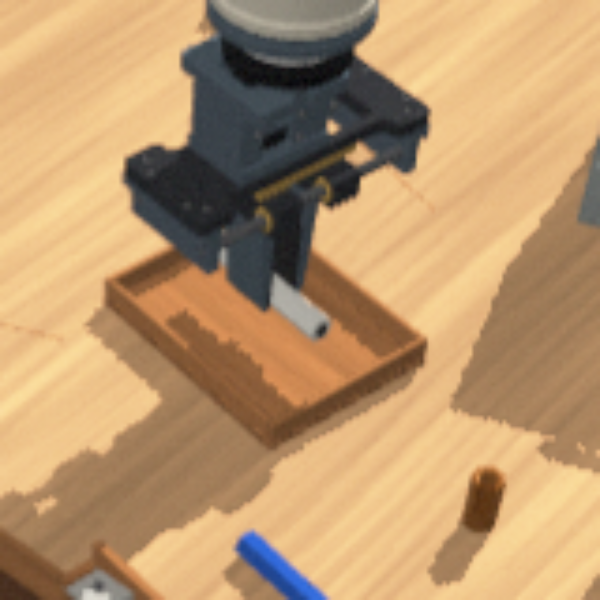

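The barrel is level and runs along the tray's long side, inside its walls, with its near end at (320,328). I'll lower it and release.

move_arm(
  increments=[
    {"wx":0,"wy":0,"wz":0,"tx":0,"ty":0.012,"tz":0,"claw":255},
    {"wx":0,"wy":0,"wz":0,"tx":0,"ty":0.01,"tz":0,"claw":255},
    {"wx":0,"wy":0,"wz":0,"tx":0,"ty":0.006,"tz":0,"claw":255},
    {"wx":0,"wy":0,"wz":0,"tx":0,"ty":0,"tz":0,"claw":255},
    {"wx":0,"wy":0,"wz":0,"tx":0,"ty":0,"tz":0,"claw":255},
  ],
)

```text
time: 12.1
position: [0.4329, 0.2879, 0.0317]
orientation: [[0.201, -0.0, -0.98], [0.98, -0.0, 0.201], [-0.0, -1.0, 0.0]]
wrist_force: [0.1, -0.6, -1.0]
finger_gap: 0.0175
```

move_arm(
  increments=[
    {"wx":0,"wy":0,"wz":0,"tx":0,"ty":0,"tz":0,"claw":129},
    {"wx":0,"wy":0,"wz":0,"tx":0,"ty":0,"tz":0,"claw":129},
    {"wx":0,"wy":0,"wz":0,"tx":0,"ty":0,"tz":0,"claw":129},
    {"wx":0,"wy":0,"wz":0,"tx":0,"ty":0,"tz":0,"claw":129},
    {"wx":0,"wy":0,"wz":0,"tx":0,"ty":-0.02,"tz":0,"claw":129},
    {"wx":0,"wy":0,"wz":0,"tx":0,"ty":-0.04,"tz":0,"claw":129},
    {"wx":0,"wy":0,"wz":0,"tx":0,"ty":-0.05,"tz":0,"claw":129},
    {"wx":0,"wy":0,"wz":0,"tx":0,"ty":-0.05,"tz":0,"claw":129},
  ],
)

```text
time: 12.9
position: [0.4325, 0.2877, 0.1936]
orientation: [[0.201, -0.001, -0.98], [0.98, -0.0, 0.201], [-0.001, -1.0, 0.001]]
wrist_force: [1.4, 0.8, 0.0]
finger_gap: 0.0448
```

```bash
python3 -c "
from h import *
tool()
im=ctrl.snapshot('scene')
for d in ctrl.look_for('scene','barrel_center'): print(d)
cv2.imwrite('pics/end.png',cv2.resize(im[100:260,300:460],(600,600))[:,:,::-1])"
```

```text
t 12.9 pos [0.4325 0.2877 0.1936] yaw 1.3685738082547525 F [1.4096 0.7613 0.0383] gap 0.044831301960802206 q6 -0.8966139858340377
chute xy -0.1285940261446132 0.3078525041120289 tilt [-0.0008 -0.0004 -1.    ]
{'xyz': [0.6007, 0.1201, 0.0142], 'conf': 0.86}
{'xyz': [0.436, 0.2868, 0.0189], 'conf': 0.84}
{'xyz': [0.3325, -0.1566, 0.0191], 'conf': 0.63}
```

View pics/end.png

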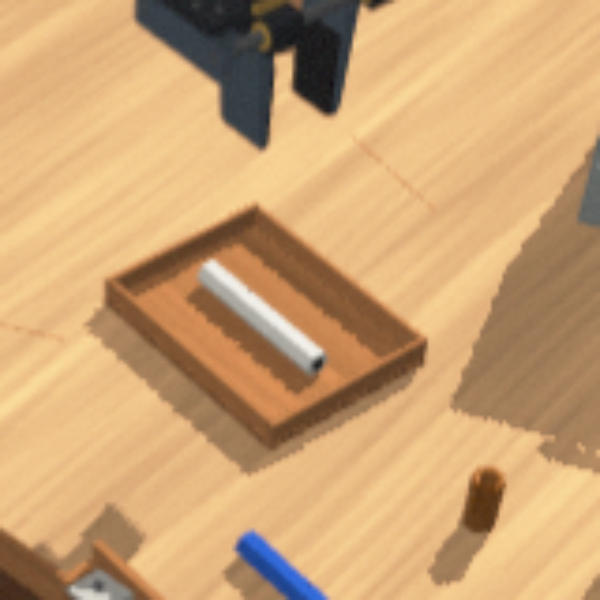

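The barrel lies flat in the tray, from (210,270) to (315,360), well inside the walls, and the gripper is clear above it. I'll hand it in.

```bash
python3 -c "
from plant import ctrl
print(ctrl.finish_job())"
```

```text
the job is handed in; nothing more can be done
None
```

The white barrel is in the shallow tray and the job is handed in, with the robot clock at about 13 s of the 59 s allowed. The hand-in gives no verdict.

- **What I did:** I pushed the barrel up the chute with the part-closed fingers to the landing, about 0.109 m up-chute of the shoulders. I then gripped it across its width, lifted it over the walls, turned it a quarter turn and laid it along the tray's long side.
- **Last checks:** The final picture shows it flat and well inside the walls, with the gripper open and clear. The network puts the visible surface at (0.436, 0.287, 0.019), close to the tray centre at (0.432, 0.283). Measured wrist forces at the ends of the moves stayed below about 3 N.
- **What disagreed:**
  - The chute fit left errors of up to about 4 px in the top camera.
  - The tray fit was about 2 px off in the scene view.
  - The gripper closed to 17.4 mm, between the barrel's 16 mm across flats and about 18.5 mm across corners.
  - My first two move calls were refused for missing keys, and nothing moved.

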